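File the saw burrs off a fork plate

ROBOT

A 6-joint arm with a two-finger parallel gripper is mounted at the origin on the work surface; the furniture and walls round the work are solid. World frame = base frame: x ahead of the robot, y to its left, z up, the work surface at z = 0. Lengths are in m, angles in rad, forces in N, time in s.
With the tool pointing down it reaches from about 0.375 to 0.925 m from the base axis. Payload 5.7 kg.
Tool frame: the origin (TCP) lies between the finger pads; the fingertips stand bot.tcp_to_tips ahead of it and the grasp point (between the pads) lies 6 mm ahead of it (bot.tcp_to_tips is the distance from the TCP to the fingertips, in m); z points along the fingers, y is the line along which they close (so a half turn about z gives the same grasp; the last joint's range is limited). The gripper opens to 85 mm and grips with 20 to 120 N. Pads are 22 mm wide; open, the fingers measure 114 mm over their backs; the gripper's body (76 mm by 85 mm) begins 54 mm behind the grasp point. The pads swing forward as they close: fully open they stand 13 mm farther back than shut.
Start: joints at [1.065, 0.359, 1.51, -0, 1.272, -0.115], TCP at [0.229, 0.555, 0.256] pointing down, gripper open.
Joint ranges: [-2.97, 2.97], [-1.01, 2.36], [0.21, 2.38], [-0.96, 4.11], [0.2, 2.71], [-2.98, 2.98]. Speed limits (rad/s): [2.39, 2.39, 3.14, 3.14, 3.14, 3.14].

INTERFACE

Orientations are given as a unit quaternion [x, y, z, w].
In Python, from bench import bot, eyes, nets gives the robot as it stands.
- The arm moves only by the tool apply_moves, never from a script. Its argument "plan" is one flat list of numbers, 4 for each row, row after row: the shift along the world's x, y, z in mm, then the turn about the world's z in rad. In form: [dx, dy, dz, roll, dx, dy, dz, roll, ...]. A call has exactly 10 rows; each row is the pose to reach, as a shift and turn from the pose commanded when the call began; what a row does not reach only later rows make up. A row lasts 1/12 s, in which the tool goes at most 41.7 mm and 7.16 degrees, less where a joint would pass 70% of its speed; a pose out of reach is approached as far as the arm can. A call with a gripper value outside its range is refused whole. "jaw" is the gripper command: -1 is shut, 1 is fully open, values between are in proportion, set as the call begins (left out, the last holds). The fingers move at their own pace and stop on an object; the grip force is fixed at half the most. Time passes only in rows, so rows that repeat a pose let the fingers close, or fill a call up. It gives the time, the measured TCP pose, the force, the opening and the grip force at its end, in the units of the state.
- bot.get_state(): the state, without advancing time (a new reading comes with each control period).
- eyes.snapshot(name): name is "scene" or "side" or "wrist"; returns a dict with "image" (384x512x3 uint8, red, green, blue), "mtx" (3x3 intrinsics, pixels), "origin" and "rotation" of the camera in the world. Camera axes: x right, y up, looking along -z (the intrinsics and any distortion apply to the point x, -y, -z); pixel columns grow to the right and rows downward; lengths in m; the calibration is good to about 2 mm. A picture is of the moment at which its call begins. There is no depth.
- bot.hand_in(): hands the job in; it is judged then, once.
Trained networks look in a picture, given as the dict that the camera call returned (one of the last four; its "shot" number tells which), for a name from the list of things; names that differ only in an ending like _2 or _b are one class to them, and where a whole thing is asked for, a point or a joint stands for the part that bears it (a point fixed in the world has none). Each returns a list of dicts, best first, with "confidence" (0 to 1); they miss things now and then, are a little off and sometimes report something else, mostly with a low value. They report only what shows in the picture. A call takes as long as a camera call.
- nets.recognise(picture, query): "bbox" ([left, top, right, bottom] in pixels, round what is visible of it).
- nets.cut_out(picture, query): "mask" (384x512 bool, what is visible of it) and "bbox" ([left, top, right, bottom] in pixels, round what is visible of it).
- nets.mark_of(picture, query): "point" ([column, row] in pixels: a listed point, or the origin of a listed thing).
The state is a dict: "t": time; "q": joint angles; "qvel": joint speeds; "joint_efforts": joint torques, N m; "ee_pos": TCP position; "ee_rot": TCP orientation; "force": force on the tool from outside, world axes, zero at the start; "wrist_torque": the same for the moment, N m; "grip_width": finger opening in m; "finger_force": force on a finger pad.
Only numpy, scipy, OpenCV 4.12 (cv2) and the standard library are available. Lean on these libraries where they do the work, as an engineer would, in place of code of your own. Each camera call takes 0.05 s, during which the arm holds its last target. There are 200 camera calls.

TASK

The steel fork plate on the filing board has a saw burr standing up across the end of each of its two prongs. Take the hand file by its grip from its rest and file both burrs down flush with the plate's upper face: light pressure (about 10 N, never hard), strokes only forwards (towards the board's far rail), and the file lifted clear on every return so that the plate stays up against the rail and is not dragged back. Then lay the file back on its rest and let go of it.

Things in the scene. Friction and masses are not known exactly. Their poses are not given: they have to be found in the camera images.
- filing_board: Plywood board 124 x 124 x 16 mm, screwed to the bench. Origin: centre of its underside; x points forwards from the open near side to the far rail, z up. Waxed, the plate slides easily on it. Steel rails 8 mm high (tops 24 mm above the bench) on the far, left and right sides. The far rail's near face, the stop, is at x = +32 mm, the rail is 10 mm thick. Side play of the plate: 2 mm each way.
- fork_plate: Loose steel fork plate 64 (x) x 72 (y) x 12 mm, 0.36 kg, flat on the board, closed end within 2 mm of the far rail, two prongs 21 mm wide pointing to the near side, slot 30 mm wide, 37 mm long between them. Origin: centre of its underside; axes as the board's. Upper face 28 mm above the bench, 4 mm above the rails. Only the stop holds it: a file dragged back takes it along.
- prong_left (a point): Middle of the near top edge of the left (+y) prong: on the plate's upper face, at the prong's near end, on its centre line (25.5 mm left of the plate's).
- prong_right (a point): The same point on the right (-y) prong.
- burr_left (a joint): Burr, a ridge 17 mm long (y), crest 3 mm forward of the left prong's near edge. Value (m): 0 = stands 2.6 mm proud of the plate's face, 0.0062 = flush; starts at 0 to 0.0012. It yields only while the blade slides forwards over it under more than 7 N of downward force: about 1 mm of height per second at 10 N, less at less force. Standing or backward pressure below 15 N hardly marks it.
- burr_right (a joint): The same for the burr on the right prong.
- file_grip (a point): Centre of the grip of the loose hand file (0.27 kg): an upright flat-sided wooden bar 72 mm long (x), 22 mm wide (y), 34 mm high, on a plastic block 156 x 28 x 5 mm. This point is 41 mm above the file_sole point; the block's underside is 19 mm, its top 24 mm, the grip's top 58 mm above file_sole. The file is the same both ways round.
- file_sole (a point): Point fixed to the grip block, below its middle: the lowest setting of the underside of the toothed steel blade, 116 mm long (x), 30 mm wide, 6 mm thick. The blade is set to depth on studs: its true underside lies 0 to 10 mm above this point, different each time, so find it by touch. Axes: x along the blade, z up. A rubber pad above the blade gives 1 mm per 20 N. Friction of the teeth on steel: about 1.
- file_tray: Grey plastic file rest, fixed on the bench: tray 184 (x) x 56 (y) x 12 mm with a saddle at each end, 22 mm long and 26 mm high, whose lips (7 mm higher, 39 mm apart) leave 5 mm beside the file's block. Origin: centre of its underside. The file lies lengthwise, its block's ends on the saddles, the blade hanging in the 132 mm between them; file_sole is then 7 mm above the origin.
- weight_500: Bystander: grey 500 g weight, 43 mm wide, 60 mm high, upright; origin under its centre.
- weight_200: Bystander: brass 200 g weight, 33 mm wide, 50 mm high, upright; origin under its centre.
- tape_roll: Bystander: roll of tape 93 mm wide, 48 mm high, lying flat; origin under its centre.

How it is judged:
On the way, in this order (a step that is already met when the one before it is completed fails the run):
1. the file is lifted off its rest (height (world z) of file_sole above 0.03 m), for 0.1 s.
2. the file bears on the fork plate (contact force between flat_file and fork_plate above 3 N), for 0.1 s.
3. both burrs are filed down to the plate's face and the file is lifted off the plate (value of joint each of burr_left, burr_right above 0.0045 m and contact force between flat_file and fork_plate below 0.1 N), for 0.2 s.
At the end, for the whole second after the job is handed in: Both burrs stand less than about 0.7 mm above the plate's face (joint values above 0.0045), the plate lies within 3 mm of the far rail, and the file lies level (within 0.06 rad) on the saddles of its rest, within 15 mm of the rest's centre, released and at rest (value of joint each of burr_left, burr_right above 0.0045 m and x of fork_plate in the frame of filing_board above -0.003 m and z of file_sole in the frame of file_tray below 0.011 m and angle between file_sole's own z axis and vertical below 0.06 rad and horizontal distance between file_sole and file_tray below 0.015 m and linear speed of each of flat_file, fork_plate below 0.02 m/s); the robot touches nothing.
It fails at once if the file bears on the plate or its burrs with more than 25 N (pressure and friction together) (contact force between flat_file and fork_plate above 25 N).
It fails at once if the plate is dragged back more than 6 mm from the far rail (x of fork_plate in the frame of filing_board below -0.006 m).
It fails at once if the plate is tipped up or lifted out of the rails (angle between fork_plate's own z axis and vertical above 0.1 rad or z of fork_plate in the frame of filing_board above 0.022 m).
It fails at once if the robot itself pushes or holds the plate (contact force between the arm and fork_plate above 2 N).
It fails at once if a bystander is knocked (distance of any of weight_500, weight_200, tape_roll from where it was at the start of the episode above 0.015 m).
It also fails if it takes over 64 s, if anything falls off the work surface, if the arm or the gripper's body presses on something with over 40 N, if the wrist force passes 120 N, or if a joint passes its speed limit or range.

## Working session

There is one attempt and no reset: what is moved stays moved. The work goes in short steps, Python scripts to look and compute and a tool call to move; the robot and the scene stay as the last step left them, time stands still between calls to the robot, and variables do not carry over. Pictures are saved under pics/ and viewed, at most 10 in all, crops included, and the job is handed in when it is done.

Besides the shell and the picture viewer there is one more tool, called after "Emit:" as a command line: name --argument value ..., lists and objects as JSON in quotes. apply_moves: Moves the arm, as the interface text tells. Its arguments: {"type":"object","properties":{"plan":{"type":"array","items":{"type":"number"}},"jaw":{"type":"number"}},"required":["plan"]}

```bash
mkdir -p pics; ls
cat > h.py <<'E'
import numpy as np, cv2
from bench import bot, eyes, nets
def ray(p,uv):
    K=np.array(p["mtx"],float);R=np.array(p["rotation"]);d=np.linalg.inv(K)@[uv[0],uv[1],1.]
    return np.array(p["origin"],float),R@(d*[1,-1,-1])
def at_z(p,uv,z):
    o,d=ray(p,uv);return o+d*(z-o[2])/d[2]
def tri(a):
    A=np.zeros((3,3));b=np.zeros(3)
    for p,uv in a:
        o,d=ray(p,uv);d=d/np.linalg.norm(d);M=np.eye(3)-np.outer(d,d);A+=M;b+=M@o
    return np.linalg.solve(A,b)
def proj(p,X):
    c=np.array(p["rotation"]).T@(np.array(X)-p["origin"]);v=np.array(p["mtx"])@(c*[1,-1,-1]);return v[:2]/v[2]
E
python3 - <<'E'
from h import *
np.set_printoptions(precision=4,suppress=True)
s=bot.get_state();print(s["t"],s["ee_pos"],s["ee_rot"],s["force"],bot.tcp_to_tips)
P={n:eyes.snapshot(n) for n in("scene","side","wrist")}
print([k for k in P["scene"]], P["scene"]["origin"],P["side"]["origin"])
for n in P: cv2.imwrite(f"pics/{n}0.png",P[n]["image"][:,:,::-1])
Z=dict(filing_board=0,fork_plate=.016,prong_left=.028,prong_right=.028,file_grip=.048,file_sole=.007,file_tray=0,weight_500=0,weight_200=0,tape_roll=0)
for q,z in Z.items():
    m={}
    for n in P:
        r=nets.mark_of(P[n],q)
        if r: m[n]=r[0]; print(q,n,np.round(r[0]["point"],1),round(r[0]["confidence"],2),at_z(P[n],r[0]["point"],z))
    if len(m)>1: print("   tri",tri([(P[n],m[n]["point"]) for n in m]))
cv2.imwrite("pics/a.png",np.hstack([P["scene"]["image"],P["side"]["image"]])[:,:,::-1][:, :1024])
E
```

```text
pics
0.0 [0.2282 0.5542 0.2554] [ 0.1942  0.981  -0.0009 -0.0003] [0.6103 0.3939 0.3047] 0.025
['image', 'mtx', 'origin', 'rotation', 'shot'] [ 0.3256 -0.8628  0.6299] [0.2409 0.611  0.806 ]Traceback (most recent call last):
  File "<stdin>", line 12, in <module>
  File "h.py", line 7, in at_z
    o,d=ray(p,uv);return o+d*(z-o[2])/d[2]
        ~~~^^^^^^
  File "h.py", line 5, in ray
    return np.array(p["origin"],float),R@(d*[1,-1,-1])
                                       ~^^~~~~~~~~~~~~
ValueError: matmul: Input operand 1 has a mismatch in its core dimension 0, with gufunc signature (n?,k),(k,m?)->(n?,m?) (size 3 is different from 4)
```

```bash
sed -i 's/^from bench.*/&\nfrom scipy.spatial.transform import Rotation as Ro/; s/R=np.array(p\["rotation"\])/R=Ro.from_quat(p["rotation"]).as_matrix()/; s/np.array(p\["rotation"\]).T@/Ro.from_quat(p["rotation"]).as_matrix().T@/' h.py
cat > look.py <<'E'
from h import *
import sys
np.set_printoptions(precision=4,suppress=True)
P={n:eyes.snapshot(n) for n in("scene","side","wrist")}
for n in P: cv2.imwrite(f"pics/{n}_{sys.argv[1]}.png",P[n]["image"][:,:,::-1])
Z=dict(filing_board=0,fork_plate=.016,prong_left=.028,prong_right=.028,file_grip=.048,file_sole=.007,file_tray=0,weight_500=0,weight_200=0,tape_roll=0)
for q,z in Z.items():
    m={}
    for n in P:
        r=nets.mark_of(P[n],q)
        if r: m[n]=r[0]; print(q,n,np.round(r[0]["point"],1),round(r[0]["confidence"],2),at_z(P[n],r[0]["point"],z))
    if len(m)>1: print("   tri",tri([(P[n],m[n]["point"]) for n in m]))
E
python3 look.py 1; python3 -c "
import cv2,numpy as np
a=[cv2.imread(f'pics/{n}_1.png') for n in('scene','side','wrist')]
cv2.imwrite('pics/m1.png',np.vstack([np.hstack([cv2.resize(a[1],(400,300)),cv2.resize(a[2],(400,300))]),cv2.resize(a[0],(400,300)).repeat(1,1) if 0 else np.hstack([cv2.resize(a[0],(400,300)),np.zeros((300,400,3),np.uint8)])]))"
```

```text
filing_board side [247.5 225.4] 0.64 [ 0.527 -0.166  0.   ]
fork_plate scene [236.8 202.2] 0.87 [ 0.5158 -0.1662  0.016 ]
prong_left scene [224.3 195.5] 0.66 [ 0.489  -0.1404  0.028 ]
prong_left side [262.9 229.3] 0.6 [ 0.4785 -0.1365  0.028 ]
   tri [ 0.4843 -0.1397  0.026 ]
prong_right scene [230.1 205.8] 0.59 [ 0.4911 -0.1872  0.028 ]
prong_right side [262.9 213.8] 0.82 [ 0.4938 -0.1873  0.028 ]
   tri [ 0.4924 -0.1869  0.0281]
file_grip scene [258.3 227.7] 0.62 [ 0.5247 -0.3099  0.048 ]
file_grip side [262.  175.6] 0.91 [ 0.5313 -0.305   0.048 ]
   tri [ 0.5288 -0.3066  0.0457]
file_sole scene [258.1 242. ] 0.88 [ 0.5209 -0.3167  0.007 ]
file_sole side [264.7 187.4] 0.96 [ 0.5256 -0.3083  0.007 ]
   tri [ 0.5246 -0.3123  0.0028]
file_tray scene [265.4 242.4] 0.82 [ 0.5393 -0.3183  0.    ]
file_tray side [264.  187.4] 0.89 [ 0.5299 -0.3158 -0.    ]
   tri [ 0.535  -0.3187 -0.0011]
weight_500 scene [230.1 163.1] 0.67 [0.5604 0.0447 0.    ]
weight_500 side [207.9 304.7] 0.91 [0.5328 0.0788 0.    ]
   tri [ 0.5531  0.064  -0.0178]
weight_200 scene [230.1 163.1] 0.67 [0.5604 0.0447 0.    ]
weight_200 side [207.9 304.7] 0.91 [0.5328 0.0788 0.    ]
   tri [ 0.5531  0.064  -0.0178]
tape_roll side [271.8 142.4] 0.67 [ 0.568  -0.5252  0.    ]
```

View pics/m1.png

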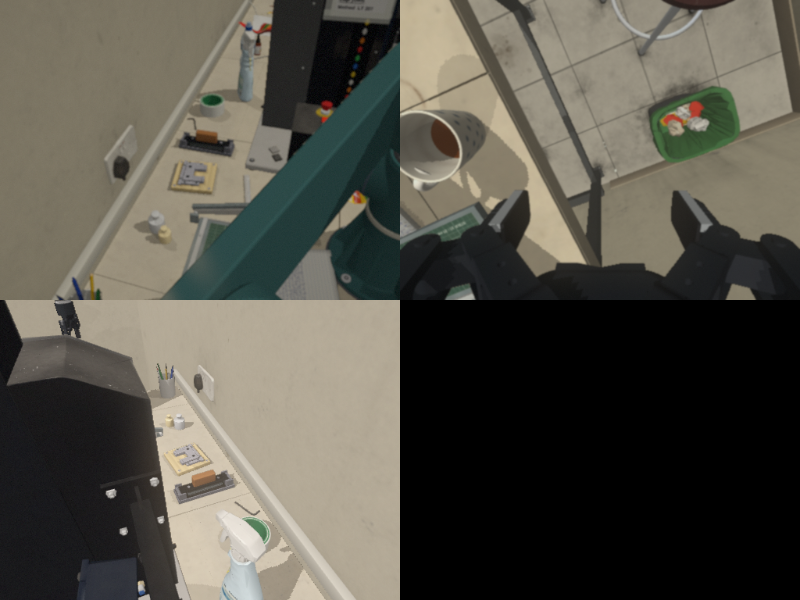

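Emit:
apply_moves --plan '[130, -370, 60, 0.4, 130, -370, 60, 0.4, 130, -370, 60, 0.4, 130, -370, 60, 0.4, 130, -370, 60, 0.4, 130, -370, 60, 0.4, 130, -370, 60, 0.4, 130, -370, 60, 0.4, 130, -370, 60, 0.4, 130, -370, 60, 0.4]' --jaw 1

```text
t: 2.68
ee_pos: [0.3594, 0.1816, 0.3172]
ee_rot: [-0.004, 1.0, -0.001, 0.001]
force: [0.5, 0.9, -0.2]
grip_width: 0.085
finger_force: 0.0
```

```bash
python3 look.py 2; python3 -c "
import cv2,numpy as np
a=[cv2.imread(f'pics/{n}_2.png') for n in('scene','side','wrist')]
cv2.imwrite('pics/m2.png',np.vstack([np.hstack([cv2.resize(a[1],(400,300)),cv2.resize(a[2],(400,300))]),cv2.resize(a[0],(400,300)).repeat(1,1) if 0 else np.hstack([cv2.resize(a[0],(400,300)),cv2.resize(a[1][100:340,100:420],(400,300))])]))"
```

```text
filing_board side [247.4 227.9] 0.95 [ 0.5246 -0.1577 -0.    ]
filing_board wrist [ 37.6 251.1] 0.84 [ 0.5154 -0.1614  0.    ]
   tri [ 0.5378 -0.1946 -0.0403]
fork_plate scene [238.5 200.5] 0.58 [ 0.5223 -0.1612  0.016 ]
fork_plate side [249.1 223.8] 0.72 [ 0.5194 -0.1569  0.016 ]
fork_plate wrist [ 34.9 258.4] 0.77 [ 0.5194 -0.1554  0.016 ]
   tri [ 0.5215 -0.1587  0.0133]
prong_left scene [221.2 195.8] 0.79 [ 0.4807 -0.1385  0.028 ]
prong_left side [262.5 227.5] 0.81 [ 0.4811 -0.142   0.028 ]
prong_left wrist [ 37.8 237.5] 0.83 [ 0.4789 -0.1347  0.028 ]
   tri [ 0.4803 -0.1382  0.028 ]
prong_right scene [228.6 204.4] 0.97 [ 0.4891 -0.1804  0.028 ]
prong_right side [265.3 212.6] 0.62 [ 0.4894 -0.1929  0.028 ]
   tri [ 0.4875 -0.1869  0.0338]
file_grip scene [256.9 226.9] 0.78 [ 0.5225 -0.3062  0.048 ]
file_sole scene [259.6 238.2] 0.6 [ 0.5288 -0.3062  0.007 ]
file_tray scene [262.5 244.9] 0.59 [ 0.5297 -0.3234  0.    ]
weight_500 scene [231.  163.1] 0.8 [0.5631 0.0436 0.    ]
weight_500 side [204.8 291.2] 0.93 [0.552  0.0483 0.    ]
weight_500 wrist [187.8 255. ] 0.82 [0.5214 0.0738 0.    ]
   tri [ 0.5513  0.0562 -0.0119]
weight_200 scene [231.  163.1] 0.8 [0.5631 0.0436 0.    ]
weight_200 side [204.8 291.2] 0.93 [0.552  0.0483 0.    ]
weight_200 wrist [187.8 255. ] 0.82 [0.5214 0.0738 0.    ]
   tri [ 0.5513  0.0562 -0.0119]
```

View pics/m2.png

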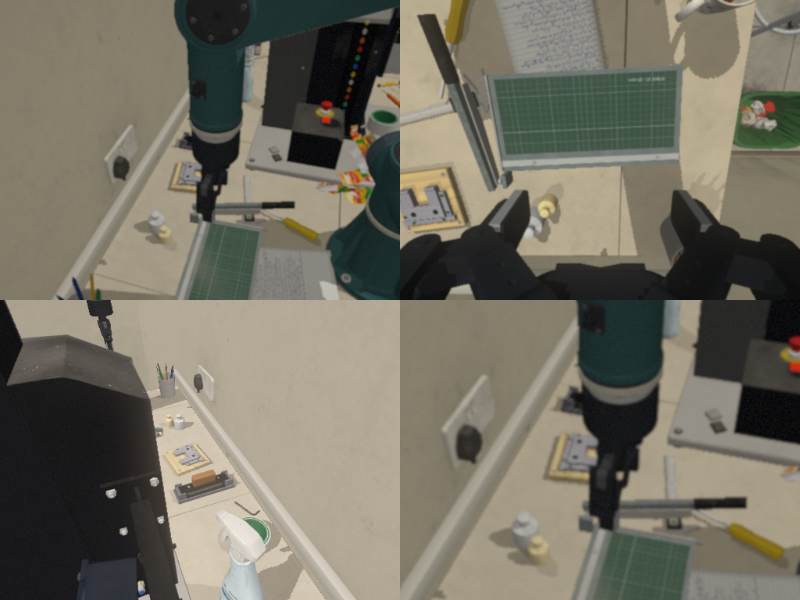

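Emit:
apply_moves --plan '[110, -420, 0, 0, 110, -420, 0, 0, 110, -420, 0, 0, 110, -420, 0, 0, 110, -420, 0, 0, 110, -420, 0, 0, 110, -420, 0, 0, 110, -420, 0, 0, 110, -420, 0, 0, 110, -420, 0, 0]'

```text
t: 5.17
ee_pos: [0.4641, -0.2206, 0.3163]
ee_rot: [-0.004, 1.0, -0.0, 0.0]
force: [0.6, 1.1, 0.2]
grip_width: 0.0853
finger_force: 0.0
```

```bash
sleep 0; python3 look.py 3; cp pics/wrist_3.png pics/w3.png
```

```text
filing_board scene [237.3 206.1] 0.84 [ 0.5169 -0.1644  0.    ]
filing_board side [249.2 229.1] 0.76 [ 0.5191 -0.155   0.    ]
filing_board wrist [301.8 186.2] 0.86 [ 0.5137 -0.1592  0.    ]
   tri [ 0.518  -0.1587 -0.0048]
fork_plate scene [237.9 202.2] 0.56 [ 0.5186 -0.1674  0.016 ]
fork_plate side [249. 225.] 0.57 [ 0.5183 -0.1529  0.016 ]
fork_plate wrist [302.  194.3] 0.76 [ 0.5212 -0.1608  0.016 ]
   tri [ 0.5215 -0.1597  0.0093]
prong_left scene [222.1 195.9] 0.82 [ 0.4829 -0.1398  0.028 ]
prong_left side [261.3 230.4] 0.56 [ 0.481 -0.132  0.028]
   tri [ 0.483  -0.1357  0.0244]
prong_right scene [232.2 206.4] 0.58 [ 0.4956 -0.1916  0.028 ]
prong_right side [264.7 211. ] 0.72 [ 0.4924 -0.198   0.028 ]
prong_right wrist [283.8 178.6] 0.81 [ 0.4952 -0.1884  0.028 ]
   tri [ 0.4935 -0.192   0.0313]
file_grip side [261.3 175.2] 0.89 [ 0.5336 -0.3061  0.048 ]
file_grip wrist [190.2 202.2] 0.68 [ 0.5229 -0.3133  0.048 ]
   tri [ 0.5315 -0.3155  0.0388]
file_sole scene [260.7 241.8] 0.72 [ 0.527  -0.3184  0.007 ]
file_sole side [263.3 186. ] 0.76 [ 0.5308 -0.3128  0.007 ]
file_sole wrist [200.5 194.8] 0.85 [ 0.5253 -0.307   0.007 ]
   tri [ 0.5289 -0.3118  0.0032]
file_tray scene [259.2 240.1] 0.58 [ 0.5279 -0.3056  0.    ]
file_tray wrist [197.  195.5] 0.56 [ 0.5286 -0.3136  0.    ]
   tri [ 0.5259 -0.3121  0.0074]
weight_500 scene [217.2 160.2] 0.61 [0.5262 0.0766 0.    ]
weight_500 side [211.2 302.9] 0.68 [0.5279 0.0727 0.    ]
weight_500 wrist [461.8 197.2] 0.68 [0.5296 0.0777 0.    ]
   tri [0.527  0.0747 0.0026]
weight_200 scene [217.2 160.2] 0.61 [0.5262 0.0766 0.    ]
weight_200 side [211.2 302.9] 0.68 [0.5279 0.0727 0.    ]
weight_200 wrist [461.8 197.2] 0.68 [0.5296 0.0777 0.    ]
   tri [0.527  0.0747 0.0026]
tape_roll side [271.2 141.3] 0.7 [ 0.5713 -0.5304  0.    ]
tape_roll wrist [ 55.1 219.5] 0.65 [ 0.5677 -0.5312  0.    ]
   tri [ 0.5707 -0.5338 -0.003 ]
```

View pics/w3.png

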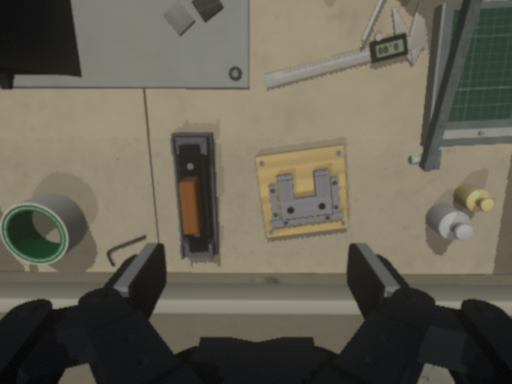

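```bash
cat > rect.py <<'E'
from h import *
np.set_printoptions(precision=4,suppress=True)
for n in ("wrist","scene","side"):
  p=eyes.snapshot(n)
  for q,z in (("file_tray",.02),("file_grip",.065),("filing_board",.02),("fork_plate",.028)):
    r=nets.cut_out(p,q)
    if not r: continue
    c=np.vstack([k[:,0] for k in cv2.findContours(r[0]["mask"].astype(np.uint8),0,1)[0]])
    W=np.array([at_z(p,x,z)[:2] for x in c])*1000
    b=cv2.minAreaRect(W.astype(np.float32)); print(n,q,round(r[0]["confidence"],2),np.round(b[0],1),np.round(b[1],1),round(b[2],1))
    if n=="wrist": print("   pts",np.round(cv2.boxPoints(b)).tolist())
E
python3 rect.py
```

```text
wrist file_tray 0.57 [ 526.8 -311.3] [187.3  59.2] 1.2
   pts [[433.0, -284.0], [434.0, -343.0], [621.0, -339.0], [620.0, -280.0]]
wrist file_grip 0.84 [ 515.2 -304.6] [142.6  35.3] 1.7
   pts [[443.0, -289.0], [444.0, -324.0], [587.0, -320.0], [586.0, -285.0]]
wrist filing_board 0.73 [ 516.8 -159.5] [125.8 125.6] 8.2
   pts [[446.0, -106.0], [464.0, -231.0], [588.0, -213.0], [570.0, -88.0]]
wrist fork_plate 0.82 [ 517.4 -159. ] [66.4 72.4] 7.9
   pts [[480.0, -128.0], [490.0, -199.0], [555.0, -190.0], [545.0, -119.0]]
scene file_tray 0.78 [ 528.5 -318.1] [185.5  77.4] 1.4
scene file_grip 0.91 [ 517.9 -339.8] [148.8  70.3] 4.4
scene filing_board 0.76 [ 519.2 -171.8] [132.1 137.7] 6.2
scene fork_plate 0.91 [ 520.2 -163.9] [65.  78.5] 9.0
side file_tray 0.97 [ 526.4 -308.7] [189.1  89.4] 1.1
side file_grip 0.67 [ 514.3 -278.3] [150.2  86.3] 2.3
side filing_board 0.71 [ 516.8 -147.7] [126.5 138.5] 8.7
side fork_plate 0.9 [ 518.2 -155.1] [64.1 81.8] 6.9
```

Emit:
apply_moves --plan '[63, -90.5, 0, 0.014, 63, -90.5, 0, 0.014, 63, -90.5, 0, 0.014, 63, -90.5, -60, 0.014, 63, -90.5, -100, 0.014, 63, -90.5, -140, 0.014, 63, -90.5, -180, 0.014, 63, -90.5, -200, 0.014, 63, -90.5, -200, 0.014, 63, -90.5, -200, 0.014]' --jaw 0.6

```text
t: 8.4
ee_pos: [0.526, -0.308, 0.1149]
ee_rot: [-0.012, 1.0, 0.001, -0.002]
force: [0.4, -0.0, 0.6]
grip_width: 0.0682
finger_force: 0.0
```

Run:
```python
from h import *
s=bot.get_state();print(s["ee_pos"],bot.tcp_to_tips,s["grip_width"],s["force"])
p=eyes.snapshot("wrist");q=eyes.snapshot("scene")
for n,z in (("file_grip",.048),("file_sole",.007)):
  for k in (p,q):
    r=nets.mark_of(k,n); print(n,[(x["point"],x["confidence"],at_z(k,x["point"],z)) for x in r[:1]])
cv2.imwrite("pics/w4.png",np.hstack([p["image"],cv2.resize(q["image"][150:300,180:330],(384,384))])[:,:,::-1][:,:796])
```

```text
[ 0.52599337 -0.30802963  0.11488174] 0.025 0.06817359667271214 [ 0.41689158 -0.0255155   0.58179438]
file_grip [([250.1, 219.3], 0.83, array([ 0.52609898, -0.31227339,  0.048     ]))]
file_grip [([256.6, 229.5], 0.68, array([ 0.5188148 , -0.31403769,  0.048     ]))]
file_sole []
file_sole [([260.5, 237.4], 0.87, array([ 0.53180482, -0.30449349,  0.007     ]))]
```

View pics/w4.png

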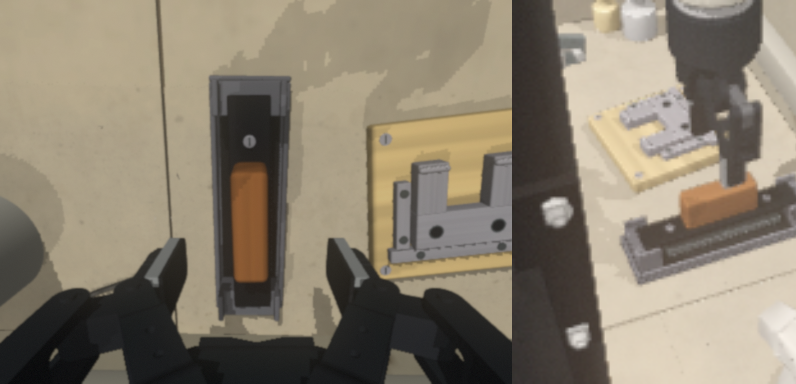

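Emit:
apply_moves --plan '[0, -1.5, -25, 0, 0, -1.5, -45, 0, 0, -1.5, -54, 0, 0, -1.5, -54, 0, 0, -1.5, -54, 0, 0, -1.5, -54, 0, 0, -1.5, -54, 0, 0, -1.5, -54, 0, 0, -1.5, -54, 0, 0, -1.5, -54, 0]'

```text
t: 9.53
ee_pos: [0.5274, -0.3105, 0.0628]
ee_rot: [-0.012, 1.0, -0.0, 0.0]
force: [0.5, -0.1, 1.1]
grip_width: 0.0684
finger_force: 0.0
```

Emit:
apply_moves --plan '[0, 0, 0, 0, 0, 0, 0, 0, 0, 0, 0, 0, 0, 0, 0, 0, 0, 0, 0, 0, 0, 0, 0, 0, 0, 0, 0, 0, 0, 0, 0, 0, 0, 0, 0, 0, 0, 0, 0, 0]' --jaw -1

```text
t: 10.37
ee_pos: [0.5273, -0.3105, 0.0625]
ee_rot: [-0.012, 1.0, -0.0, 0.0]
force: [-0.7, 0.2, 4.0]
grip_width: 0.0217
finger_force: 59.5
```

Emit:
apply_moves --plan '[0, 0, 20, 0, 0, 0, 40, 0, 0, 0, 60, 0, 0, 20, 65, 0.03, -10, 50, 65, 0.05, -20, 85, 65, 0.08, -30, 120, 65, 0.1, -40, 155, 65, 0.12, -43, 172, 65, 0.12, -43, 172, 65, 0.12]'

```text
t: 11.2
ee_pos: [0.4805, -0.1337, 0.1262]
ee_rot: [-0.073, 0.997, 0.002, -0.003]
force: [-0.4, 0.3, -1.8]
grip_width: 0.0209
finger_force: 59.4
```

Run:
```python
from h import *
np.set_printoptions(precision=4,suppress=True)
s=bot.get_state();print(s["ee_pos"],s["ee_rot"],s["grip_width"],s["force"],s["wrist_torque"])
p=eyes.snapshot("wrist");q=eyes.snapshot("scene")
for n,z in (("prong_left",.028),("prong_right",.028),("file_grip",s["ee_pos"][2]-.0145),("file_sole",s["ee_pos"][2]-.0555)):
  for k in (p,q):
    r=nets.mark_of(k,n); print(n,[(x["point"],x["confidence"],at_z(k,x["point"],z)) for x in r[:1]])
cv2.imwrite("pics/w5.png",np.hstack([p["image"],cv2.resize(q["image"][130:280,160:310],(384,384))])[:,:,::-1][:,:796])
```

```text
[ 0.4805 -0.1337  0.1262] [-0.0728  0.9973  0.0019 -0.0025] 0.020867291908053476 [-0.359   0.3098 -1.8289] [-0.0176  0.0351 -0.0003]
prong_left [([219.6, 230.1], 0.68, array([ 0.5052, -0.1582,  0.028 ]))]
prong_left [([222.6, 196.1], 0.9, array([ 0.4839, -0.1411,  0.028 ]))]
prong_right [([182.5, 208.7], 0.96, array([ 0.492 , -0.1875,  0.028 ]))]
prong_right [([231.8, 206.0], 0.71, array([ 0.4951, -0.1897,  0.028 ]))]
file_grip [([259.8, 259.4], 0.76, array([ 0.4803, -0.1323,  0.1117]))]
file_grip [([217.9, 168.3], 0.69, array([ 0.4822, -0.1273,  0.1117]))]
file_sole []
file_sole [([219.4, 182.1], 0.94, array([ 0.4811, -0.1326,  0.0707]))]
```

View pics/w5.png

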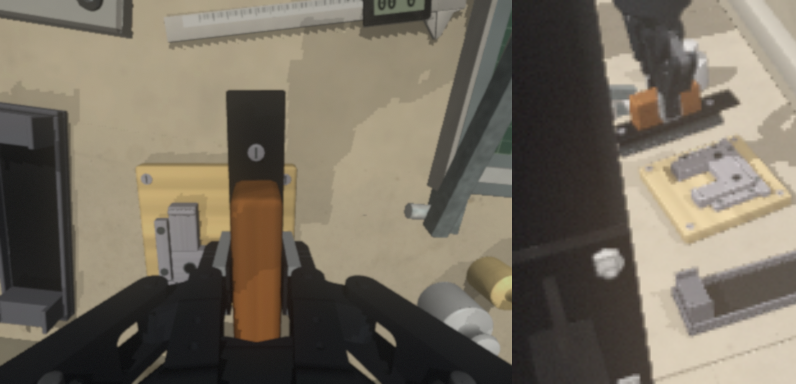

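Emit:
apply_moves --plan '[0, 0, -20, 0, 0, 0, -34, 0, 0, 0, -39, 0, 0, 0, -39, 0, 0, 0, -39, 0, 0, 0, -39, 0, 0, 0, -39, 0, 0, 0, -39, 0, 0, 0, -39, 0, 0, 0, -39, 0]'

```text
t: 12.53
ee_pos: [0.4843, -0.1384, 0.0886]
ee_rot: [-0.072, 0.997, -0.0, 0.0]
force: [0.2, 0.3, -2.4]
grip_width: 0.021
finger_force: 59.3
```

Emit:
apply_moves --plan '[0, 0, -0.4, 0, 0, 0, -0.8, 0, 0, 0, -1.2, 0, 0, 0, -1.6, 0, 0, 0, -2, 0, 0, 0, -2.2, 0, 0, 0, -2.4, 0, 0, 0, -2.4, 0, 0, 0, -2.4, 0, 0, 0, -2.4, 0]'

```text
t: 13.37
ee_pos: [0.4842, -0.1384, 0.0859]
ee_rot: [-0.072, 0.997, -0.0, 0.0]
force: [-0.6, 0.5, -3.7]
grip_width: 0.0208
finger_force: 59.3
```

Emit:
apply_moves --plan '[0, 0, -0.2, 0, 0, 0, -0.4, 0, 0, 0, -0.6, 0, 0, 0, -0.8, 0, 0, 0, -1, 0, 0, 0, -1.1, 0, 0, 0, -1.1, 0, 0, 0, -1.1, 0, 0, 0, -1.1, 0, 0, 0, -1.1, 0]'

```text
t: 14.2
ee_pos: [0.4841, -0.1383, 0.0848]
ee_rot: [-0.072, 0.997, -0.0, -0.0]
force: [0.8, -0.9, -3.2]
grip_width: 0.0211
finger_force: 59.3
```

Emit:
apply_moves --plan '[0, 0, -0.2, 0, 0, 0, -0.4, 0, 0, 0, -0.6, 0, 0, 0, -0.8, 0, 0, 0, -1, 0, 0, 0, -1.1, 0, 0, 0, -1.1, 0, 0, 0, -1.1, 0, 0, 0, -1.1, 0, 0, 0, -1.1, 0]'

```text
t: 15.03
ee_pos: [0.4841, -0.1384, 0.0837]
ee_rot: [-0.072, 0.997, -0.0, 0.0]
force: [-0.1, 0.4, -1.6]
grip_width: 0.0209
finger_force: 59.3
```

Emit:
apply_moves --plan '[0, 0, -0.2, 0, 0, 0, -0.4, 0, 0, 0, -0.6, 0, 0, 0, -0.8, 0, 0, 0, -0.9, 0, 0, 0, -0.9, 0, 0, 0, -0.9, 0, 0, 0, -0.9, 0, 0, 0, -0.9, 0, 0, 0, -0.9, 0]'

```text
t: 15.87
ee_pos: [0.4841, -0.1383, 0.0828]
ee_rot: [-0.072, 0.997, -0.0, 0.0]
force: [-0.6, -0.4, -2.0]
grip_width: 0.0214
finger_force: 59.3
```

Emit:
apply_moves --plan '[0, 0, -0.2, 0, 0, 0, -0.4, 0, 0, 0, -0.6, 0, 0, 0, -0.8, 0, 0, 0, -0.9, 0, 0, 0, -0.9, 0, 0, 0, -0.9, 0, 0, 0, -0.9, 0, 0, 0, -0.9, 0, 0, 0, -0.9, 0]'

```text
t: 16.7
ee_pos: [0.4842, -0.1383, 0.0821]
ee_rot: [-0.072, 0.997, -0.0, 0.0]
force: [-1.7, 0.4, 5.5]
grip_width: 0.0213
finger_force: 60.3
```

Emit:
apply_moves --plan '[0, 0, 2, 0, 0, 0, 4, 0, -10, -1.4, 5, 0, -25, -3.6, 5, 0, -40, -5.8, 5, 0, -44.5, -6.4, 5, 0, -44.5, -6.4, 4, 0, -44.5, -6.4, 3, 0, -44.5, -6.4, 2, 0, -44.5, -6.4, 2, 0]'

```text
t: 17.53
ee_pos: [0.4405, -0.145, 0.0838]
ee_rot: [-0.072, 0.997, -0.0, 0.0]
force: [0.2, -0.0, -2.7]
grip_width: 0.0213
finger_force: 59.5
```

Emit:
apply_moves --plan '[1, 0.1, -1, 0, 3, 0.4, -1.5, 0, 6, 0.9, -1.9, 0, 9, 1.3, -2.1, 0, 12, 1.7, -2.2, 0, 15, 2.1, -2.3, 0, 18, 2.6, -2.4, 0, 21, 3, -2.5, 0, 24, 3.4, -2.6, 0, 27, 3.9, -2.7, 0]'

```text
t: 18.37
ee_pos: [0.4654, -0.1406, 0.0814]
ee_rot: [-0.072, 0.997, 0.0, -0.001]
force: [-8.5, -2.0, 10.0]
grip_width: 0.021
finger_force: 60.9
```

Emit:
apply_moves --plan '[3, 0.4, -0.1, 0, 6, 0.9, -0.2, 0, 9, 1.3, -0.3, 0, 12, 1.7, -0.4, 0, 15, 2.1, -0.5, 0, 18, 2.6, -0.6, 0, 21, 3, -0.7, 0, 24, 3.4, -0.8, 0, 27, 3.9, -0.9, 0, 29, 4.2, -0.9, 0]'

```text
t: 19.2
ee_pos: [0.4938, -0.1362, 0.0805]
ee_rot: [-0.072, 0.997, 0.0, -0.002]
force: [-7.9, -0.8, 9.1]
grip_width: 0.0205
finger_force: 61.2
```

Emit:
apply_moves --plan '[0, 0, 2, 0, 0, 0, 4, 0, -10, -1.4, 5, 0, -25, -3.6, 5, 0, -40, -5.8, 5, 0, -52, -7.5, 5, 0, -52, -7.5, 4, 0, -52, -7.5, 3, 0, -52, -7.5, 2, 0, -52, -7.5, 2, 0]'

```text
t: 20.03
ee_pos: [0.4447, -0.1445, 0.0822]
ee_rot: [-0.072, 0.997, -0.0, 0.001]
force: [0.1, -0.0, -2.9]
grip_width: 0.0207
finger_force: 59.5
```

Emit:
apply_moves --plan '[1, 0.1, 0.8, 0, 3, 0.4, 0.3, 0, 6, 0.9, 0, 0, 9, 1.3, -0.2, 0, 12, 1.7, -0.3, 0, 15, 2.1, -0.4, 0, 18, 2.6, -0.5, 0, 21, 3, -0.6, 0, 24, 3.4, -0.7, 0, 27, 3.9, -0.8, 0]'

```text
t: 20.87
ee_pos: [0.4709, -0.1402, 0.0815]
ee_rot: [-0.072, 0.997, -0.0, 0.0]
force: [0.1, 0.3, -2.9]
grip_width: 0.0208
finger_force: 59.5
```

Emit:
apply_moves --plan '[-12, -1.7, 1, 0, -25, -3.6, 1, 0, -28, -4, 0.5, 0, -28, -4, 0, 0, -27, -3.9, -0.6, 0, -25, -3.6, -1, 0, -22, -3.1, -1.3, 0, -19, -2.7, -1.4, 0, -16, -2.3, -1.5, 0, -13, -1.9, -1.6, 0]'

```text
t: 21.7
ee_pos: [0.4574, -0.142, 0.08]
ee_rot: [-0.072, 0.997, 0.0, -0.001]
force: [-6.8, -2.4, 8.2]
grip_width: 0.0213
finger_force: 60.6
```

Emit:
apply_moves --plan '[3, 0.4, -0.1, 0, 6, 0.9, -0.2, 0, 9, 1.3, -0.25, 0, 12, 1.7, -0.3, 0, 15, 2.1, -0.4, 0, 18, 2.6, -0.5, 0, 21, 3, -0.6, 0, 24, 3.4, -0.7, 0, 27, 3.9, -0.75, 0, 30, 4.3, -0.8, 0]'

```text
t: 22.53
ee_pos: [0.4859, -0.1375, 0.0796]
ee_rot: [-0.072, 0.997, 0.0, -0.002]
force: [-10.3, -1.0, 16.3]
grip_width: 0.0214
finger_force: 61.9
```

Emit:
apply_moves --plan '[0, 0, 2, 0, 0, 0, 4, 0, -10, -1.4, 5, 0, -25, -3.6, 5, 0, -40, -5.8, 5, 0, -44, -6.3, 4, 0, -44, -6.3, 3, 0, -44, -6.3, 2.2, 0, -44, -6.3, 2.2, 0, -44, -6.3, 2.2, 0]'

```text
t: 23.37
ee_pos: [0.4447, -0.1444, 0.0813]
ee_rot: [-0.072, 0.997, -0.0, 0.001]
force: [0.0, -0.1, -3.2]
grip_width: 0.0213
finger_force: 59.5
```

Emit:
apply_moves --plan '[2, 0.3, -0.5, 0, 5, 0.7, -1, 0, 8, 1.1, -1.3, 0, 11, 1.6, -1.5, 0, 14, 2, -1.6, 0, 17, 2.4, -1.6, 0, 20, 2.9, -1.6, 0, 23, 3.3, -1.6, 0, 26, 3.7, -1.6, 0, 29, 4.1, -1.6, 0]'

```text
t: 24.2
ee_pos: [0.4719, -0.1398, 0.0799]
ee_rot: [-0.072, 0.997, 0.0, -0.001]
force: [-5.8, -0.8, 8.4]
grip_width: 0.0212
finger_force: 60.7
```

Emit:
apply_moves --plan '[3, 0.4, 0, 0, 6, 0.9, 0, 0, 9, 1.3, 0, 0, 12, 1.7, 0, 0, 15, 2.1, 0, 0, 18, 2.6, 0, 0, 21, 3, 0, 0, 24, 3.4, 0, 0, 27, 3.9, 0, 0, 30, 4.3, 0, 0]'

```text
t: 25.03
ee_pos: [0.5014, -0.1355, 0.08]
ee_rot: [-0.072, 0.997, 0.0, -0.001]
force: [-7.3, -1.6, 9.6]
grip_width: 0.0213
finger_force: 61.0
```

Emit:
apply_moves --plan '[0, 0, 3, 0, 0, 0, 7, 0, -20, -15, 9, 0, -40, -38, 9, 0, -57, -60, 9, 0, -57, -60, 7, 0, -57, -60, 5, 0, -57, -60, 3.8, 0, -57, -60, 3.8, 0, -57, -60, 3.8, 0]'

```text
t: 25.87
ee_pos: [0.4463, -0.1951, 0.0833]
ee_rot: [-0.072, 0.997, 0.0, 0.0]
force: [0.5, 0.6, -3.4]
grip_width: 0.0209
finger_force: 59.5
```

Emit:
apply_moves --plan '[1, 0.1, -0.3, 0, 3, 0.4, -0.6, 0, 5, 0.7, -0.9, 0, 8, 1.1, -1.2, 0, 11, 1.6, -1.4, 0, 14, 2, -1.5, 0, 17, 2.4, -1.6, 0, 20, 2.9, -1.7, 0, 23, 3.3, -1.8, 0, 26, 3.7, -1.9, 0]'

```text
t: 26.7
ee_pos: [0.471, -0.1919, 0.0817]
ee_rot: [-0.072, 0.997, 0.0, -0.001]
force: [-7.0, -2.5, 8.2]
grip_width: 0.0211
finger_force: 60.8
```

Emit:
apply_moves --plan '[3, 0.4, -0.1, 0, 6, 0.9, -0.2, 0, 9, 1.3, -0.3, 0, 12, 1.7, -0.4, 0, 15, 2.1, -0.5, 0, 18, 2.6, -0.6, 0, 21, 3, -0.7, 0, 24, 3.4, -0.8, 0, 27, 3.9, -0.9, 0, 29, 4.2, -0.9, 0]'

```text
t: 27.53
ee_pos: [0.499, -0.1875, 0.0809]
ee_rot: [-0.072, 0.997, 0.0, -0.002]
force: [-7.6, -0.8, 10.4]
grip_width: 0.0208
finger_force: 61.3
```

Emit:
apply_moves --plan '[0, 0, 2, 0, 0, 0, 4, 0, -10, -1.4, 5, 0, -25, -3.6, 5, 0, -40, -5.8, 5, 0, -55, -7.9, 5, 0, -55, -7.9, 4, 0, -55, -7.9, 3, 0, -55, -7.9, 2, 0, -55, -7.9, 1.5, 0]'

```text
t: 28.37
ee_pos: [0.4467, -0.1961, 0.0822]
ee_rot: [-0.072, 0.997, -0.0, 0.001]
force: [-0.7, 0.3, -3.1]
grip_width: 0.0208
finger_force: 59.6
```

Emit:
apply_moves --plan '[1, 0.1, -0.5, 0, 3, 0.4, -0.9, 0, 5, 0.7, -1.2, 0, 8, 1.1, -1.3, 0, 11, 1.6, -1.4, 0, 14, 2, -1.5, 0, 17, 2.4, -1.6, 0, 20, 2.9, -1.7, 0, 23, 3.3, -1.8, 0, 26, 3.7, -1.9, 0]'

```text
t: 29.2
ee_pos: [0.4708, -0.1918, 0.0805]
ee_rot: [-0.072, 0.997, 0.0, -0.001]
force: [-7.6, -1.0, 9.5]
grip_width: 0.0211
finger_force: 60.9
```

Emit:
apply_moves --plan '[3, 0.4, -0.1, 0, 6, 0.9, -0.2, 0, 9, 1.3, -0.3, 0, 12, 1.7, -0.4, 0, 15, 2.1, -0.45, 0, 18, 2.6, -0.5, 0, 21, 3, -0.55, 0, 24, 3.4, -0.6, 0, 27, 3.9, -0.6, 0, 29, 4.2, -0.6, 0]'

```text
t: 30.03
ee_pos: [0.4996, -0.1875, 0.08]
ee_rot: [-0.072, 0.997, 0.0, -0.001]
force: [-6.9, -0.6, 10.0]
grip_width: 0.0211
finger_force: 61.3
```

Emit:
apply_moves --plan '[0, 0, 2, 0, 0, 0, 4, 0, -10, -1.4, 5, 0, -25, -3.6, 5, 0, -40, -5.8, 5, 0, -55, -7.9, 5, 0, -55, -7.9, 4, 0, -55, -7.9, 3, 0, -55, -7.9, 2, 0, -55, -7.9, 1.5, 0]'

```text
t: 30.87
ee_pos: [0.4467, -0.1961, 0.0812]
ee_rot: [-0.072, 0.997, -0.0, 0.001]
force: [-0.2, 1.5, -2.4]
grip_width: 0.0211
finger_force: 59.6
```

Emit:
apply_moves --plan '[1, 0.1, -0.5, 0, 3, 0.4, -1, 0, 5, 0.7, -1.3, 0, 8, 1.1, -1.5, 0, 11, 1.6, -1.6, 0, 14, 2, -1.6, 0, 17, 2.4, -1.6, 0, 20, 2.9, -1.6, 0, 23, 3.3, -1.6, 0, 26, 3.7, -1.6, 0]'

```text
t: 31.7
ee_pos: [0.4713, -0.1919, 0.0798]
ee_rot: [-0.072, 0.997, 0.0, -0.001]
force: [-5.9, -1.8, 7.5]
grip_width: 0.0209
finger_force: 60.7
```

Emit:
apply_moves --plan '[3, 0.4, 0, 0, 6, 0.9, 0, 0, 9, 1.3, 0, 0, 12, 1.7, 0, 0, 15, 2.1, 0, 0, 18, 2.6, 0, 0, 21, 3, 0, 0, 24, 3.4, 0, 0, 27, 3.9, 0, 0, 30, 4.3, 0, 0]'

```text
t: 32.53
ee_pos: [0.5006, -0.1875, 0.08]
ee_rot: [-0.072, 0.997, 0.0, -0.001]
force: [-8.5, -1.4, 10.6]
grip_width: 0.0207
finger_force: 61.2
```

Emit:
apply_moves --plan '[0, 0, 2, 0, 0, 0, 4, 0, -10, -1.4, 5, 0, -25, -3.6, 5, 0, -40, -5.8, 5, 0, -60, -8.6, 5, 0, -60, -8.6, 4, 0, -60, -8.6, 3, 0, -60, -8.6, 2, 0, -60, -8.6, 1.5, 0]'

```text
t: 33.37
ee_pos: [0.4426, -0.1967, 0.0811]
ee_rot: [-0.072, 0.997, -0.0, 0.001]
force: [-1.3, 0.0, -1.8]
grip_width: 0.0213
finger_force: 59.6
```

Emit:
apply_moves --plan '[1, 0.1, -0.6, 0, 3, 0.4, -1.1, 0, 5, 0.7, -1.4, 0, 7.5, 1.1, -1.6, 0, 10, 1.4, -1.7, 0, 12.5, 1.8, -1.75, 0, 15, 2.1, -1.8, 0, 17.5, 2.5, -1.8, 0, 20, 2.9, -1.8, 0, 22.5, 3.2, -1.8, 0]'

```text
t: 34.2
ee_pos: [0.4638, -0.193, 0.0796]
ee_rot: [-0.072, 0.997, -0.0, -0.001]
force: [-5.8, -0.9, 7.8]
grip_width: 0.0209
finger_force: 60.7
```

Emit:
apply_moves --plan '[3, 0.4, 0, 0, 6, 0.9, 0, 0, 9, 1.3, 0, 0, 12, 1.7, 0, 0, 15, 2.1, 0, 0, 18, 2.6, 0, 0, 20, 2.9, 0, 0, 22, 3.1, 0, 0, 24, 3.4, 0, 0, 26, 3.7, 0, 0]'

```text
t: 35.03
ee_pos: [0.489, -0.1893, 0.0798]
ee_rot: [-0.072, 0.997, 0.0, -0.001]
force: [-7.8, -1.9, 12.4]
grip_width: 0.0212
finger_force: 61.5
```

Emit:
apply_moves --plan '[0, 0, 2, 0, 0, 0, 4, 0, 0, 0, 4, 0, 0, 0, 3, 0, 0, 0, 2, 0, 0, 0, 1.5, 0, 0, 0, 1, 0, 0, 0, 0.6, 0, 0, 0, 0.6, 0, 0, 0, 0.6, 0]'

```text
t: 35.87
ee_pos: [0.4903, -0.1894, 0.0803]
ee_rot: [-0.071, 0.997, -0.0, 0.0]
force: [-1.2, 0.9, 4.8]
grip_width: 0.0209
finger_force: 60.7
```

Run:
```python
from h import *
np.set_printoptions(precision=4,suppress=True)
for i in range(4):
    s=bot.get_state();print(s["ee_pos"],s["force"],s["wrist_torque"]); eyes.snapshot("wrist")
```

```text
[ 0.4903 -0.1894  0.0803] [-1.1902  0.8705  4.7595] [0.2478 0.0674 0.0319]
[ 0.4903 -0.1894  0.0803] [-0.2802  1.2454  4.2564] [0.2811 0.1314 0.0023]
[ 0.4903 -0.1894  0.0802] [-0.7814  2.4259  5.0028] [ 0.2591  0.0953 -0.0169]
[ 0.4903 -0.1894  0.0802] [-1.2888  0.1966  5.5106] [0.2723 0.1156 0.0259]
```

Emit:
apply_moves --plan '[0, 0, 2, 0, 0, 0, 4, 0, 22, 16, 5, 0, 43, 32, 5, 0, 43, 32, 3, 0, 43, 32, 1.5, 0, 43, 32, 0.8, 0, 43, 32, 0.3, 0, 43, 32, 0, 0, 43, 32, 0, 0]'

```text
t: 36.9
ee_pos: [0.5328, -0.1576, 0.0803]
ee_rot: [-0.071, 0.997, 0.0, 0.0]
force: [-0.2, 2.8, 4.2]
grip_width: 0.0211
finger_force: 60.7
```

```bash
cat > st.py <<'E'
from h import *
np.set_printoptions(precision=4,suppress=True)
for i in range(4):
    s=bot.get_state();print(s["ee_pos"],s["force"],s["wrist_torque"]); eyes.snapshot("wrist")
E
python3 st.py
```

```text
[ 0.5328 -0.1576  0.0803] [-0.2169  2.8105  4.2039] [ 0.4822 -0.0696 -0.0206]
[ 0.5328 -0.1576  0.0803] [-0.201   3.3634  4.2157] [ 0.4969 -0.0908 -0.0345]
[ 0.5328 -0.1576  0.0803] [0.185  2.0707 5.0695] [ 0.4775 -0.0201 -0.0595]
[ 0.5328 -0.1576  0.0803] [-0.3656  2.272   5.4113] [ 0.4829  0.0604 -0.048 ]
```

Emit:
apply_moves --plan '[0, 0, 2, 0, 0, 0, 4, 0, -25, 9, 5, 0, -50, 18.5, 5, 0, -50, 18.5, 3, 0, -50, 18.5, 1.5, 0, -50, 18.5, 0.8, 0, -50, 18.5, 0.3, 0, -50, 18.5, 0, 0, -50, 18.5, 0, 0]'

```text
t: 37.93
ee_pos: [0.4835, -0.1393, 0.0802]
ee_rot: [-0.072, 0.997, -0.0, -0.0]
force: [-3.9, 0.5, 6.0]
grip_width: 0.0207
finger_force: 60.9
```

```bash
python3 st.py
```

```text
[ 0.4835 -0.1393  0.0802] [-3.8713  0.4949  5.9556] [0.1874 0.6234 0.0495]
[ 0.4835 -0.1393  0.0802] [-3.8857  0.4085  5.0811] [ 0.2014  0.5417 -0.0012]
[ 0.4835 -0.1392  0.0802] [-2.5779  0.597   5.9013] [ 0.1401  0.5345 -0.0263]
[ 0.4835 -0.1393  0.0802] [-2.737   1.2188  6.0219] [ 0.1493  0.5976 -0.0205]
```

Emit:
apply_moves --plan '[0, 0, 10, 0, 0, 0, 30, 0, 0, 0, 50, 0, 5, -20, 50, -0.02, 15, -55, 50, -0.05, 25, -95, 50, -0.08, 35, -130, 50, -0.1, 43.5, -160, 50, -0.12, 43.5, -171.5, 50, -0.12, 43.5, -171.5, 50, -0.12]'

```text
t: 38.97
ee_pos: [0.5282, -0.3147, 0.1305]
ee_rot: [-0.01, 1.0, -0.002, 0.001]
force: [0.1, 0.8, -2.1]
grip_width: 0.0208
finger_force: 59.6
```

Emit:
apply_moves --plan '[0, 0, 0, 0, 0, 0, 0, 0, 0, 0, -10, 0, 0, 0, -25, 0, 0, 0, -40, 0, 0, 0, -52, 0, 0, 0, -56, 0, 0, 0, -57, 0, 0, 0, -57, 0, 0, 0, -57, 0]'

```text
t: 39.8
ee_pos: [0.5271, -0.3106, 0.0734]
ee_rot: [-0.012, 1.0, -0.0, 0.0]
force: [-0.6, 0.3, -2.9]
grip_width: 0.021
finger_force: 59.7
```

Run:
```python
from h import *
p=eyes.snapshot("wrist");q=eyes.snapshot("scene")
cv2.imwrite("pics/w6.png",np.hstack([p["image"],cv2.resize(q["image"][130:280,170:320],(384,384))])[:,:,::-1][:,:796])
```

```text
(no output)
```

View pics/w6.png

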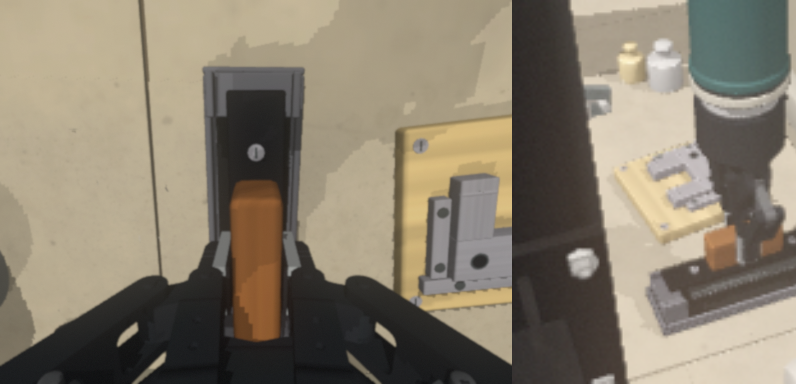

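Emit:
apply_moves --plan '[0, 0, -2, 0, 0, 0, -4, 0, 0, 0, -6, 0, 0, 0, -8, 0, 0, 0, -9, 0, 0, 0, -10, 0, 0, 0, -10.4, 0, 0, 0, -10.6, 0, 0, 0, -10.6, 0, 0, 0, -10.6, 0]'

```text
t: 40.73
ee_pos: [0.5265, -0.3104, 0.0625]
ee_rot: [-0.012, 1.0, -0.0, -0.0]
force: [-2.0, 1.3, 1.6]
grip_width: 0.0209
finger_force: 60.3
```

Seated (weight carried by the saddles). Release, then rise.

Emit:
apply_moves --plan '[0, 0, 0, 0, 0, 0, 0, 0, 0, 0, 0, 0, 0, 0, 0, 0, 0, 0, 0, 0, 0, 0, 0, 0, 0, 0, 0, 0, 0, 0, 0, 0, 0, 0, 0, 0, 0, 0, 0, 0]' --jaw 0.6

```text
t: 41.57
ee_pos: [0.5266, -0.3104, 0.0623]
ee_rot: [-0.012, 1.0, -0.0, -0.0]
force: [0.1, -0.9, 0.2]
grip_width: 0.0685
finger_force: 0.0
```

Emit:
apply_moves --plan '[0, 0, 10, 0, 0, 0, 25, 0, 0, 0, 45, 0, 0, 0, 70, 0, 0, 0, 95, 0, 0, 0, 120, 0, 0, 0, 140, 0, 0, 0, 140, 0, 0, 0, 140, 0, 0, 0, 140, 0]'

```text
t: 42.4
ee_pos: [0.5262, -0.3101, 0.2021]
ee_rot: [-0.012, 1.0, 0.0, -0.0]
force: [-0.4, -0.0, -0.4]
grip_width: 0.0685
finger_force: 0.0
```

```bash
python3 rect.py | head -8
python3 - <<'E'
from h import *
p=eyes.snapshot("wrist");q=eyes.snapshot("scene")
cv2.imwrite("pics/w7.png",np.hstack([p["image"],cv2.resize(q["image"][130:280,170:320],(384,384))])[:,:,::-1][:,:796])
E
```

```text
wrist file_tray 0.89 [ 529.9 -312.9] [186.7  55.3] 0.9
   pts [[436.0, -287.0], [437.0, -342.0], [624.0, -339.0], [623.0, -284.0]]
wrist file_grip 0.56 [ 517.6 -310.7] [137.7  26.3] 1.5
   pts [[448.0, -299.0], [449.0, -326.0], [587.0, -322.0], [586.0, -296.0]]
wrist filing_board 0.95 [ 518.9 -163.4] [122.4 124.5] 8.1
   pts [[450.0, -110.0], [467.0, -234.0], [588.0, -216.0], [571.0, -93.0]]
wrist fork_plate 0.75 [ 520.4 -161.1] [65.9 74.8] 7.5
   pts [[483.0, -128.0], [493.0, -202.0], [558.0, -194.0], [548.0, -120.0]]
```

View pics/w7.png

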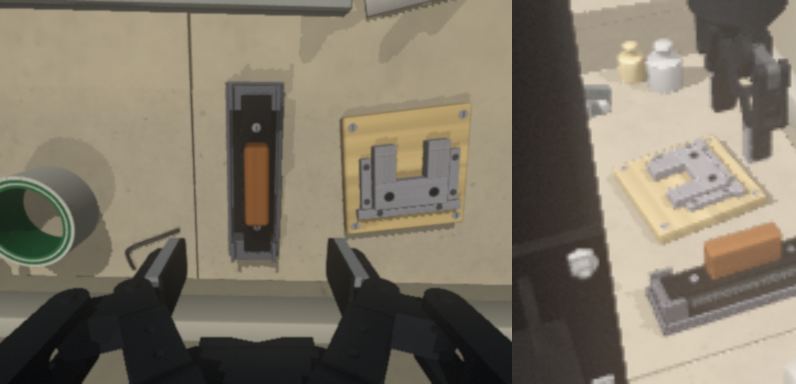

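The file lies level in its rest (grip at col 256, rows 143–225). The plate is up against the rail (bottom edge near row 210) and the bystanders have not moved.

```bash
python3 -c "
from bench import bot
print(bot.hand_in())"
```

```text
the job is handed in; nothing more can be done
None
```

I filed both burrs flush (touch checks on both prongs matched the plate's face to about 0.1 mm), laid the file back on its rest, let go of it and handed the job in at about 43 s; the hand-in did not report the verdict.

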